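Pop the clip tin and trap it in the chute

ROBOT

A 6-joint arm with a two-finger parallel gripper is mounted at the origin on the work surface. World frame = base frame: x ahead of the robot, y to its left, z up, the work surface at z = 0. Lengths are in m, angles in rad, forces in N, time in s.
With the tool pointing down it reaches from about 0.425 to 0.95 m from the base axis. Payload 3.5 kg.
Tool frame: the origin (TCP) lies between the finger pads; the fingertips stand 19 mm ahead of it and the grasp point (between the pads) is the TCP (ctrl.nose_length is the distance from the TCP to the fingertips, in m); z points along the fingers, y is the line along which they close (so a half turn about z gives the same grasp; the last joint's range is limited). The gripper opens to 85 mm and grips with 20 to 120 N. Pads are 22 mm wide; open, the fingers measure 114 mm over their backs; the gripper's body (76 mm by 85 mm) begins 54 mm behind the grasp point. The pads swing forward as they close: fully open they stand 13 mm farther back than shut.
Start: joints at [-1.373, 0.286, 1.577, -0, 1.279, -0.15], TCP at [0.23, -0.635, 0.229] pointing down, gripper open.
Joint ranges: [-2.77, 2.77], [-0.9, 2.22], [0.21, 2.48], [-1.53, 4.67], [0.24, 2.81], [-2.84, 2.84]. Speed limits (rad/s): [2.79, 2.79, 3.14, 3.14, 3.14, 3.14].

INTERFACE

Orientations are given as a unit quaternion [x, y, z, w].
In Python, from plant import ctrl gives the robot as it stands.
- The arm moves only by the tool apply_moves, never from a script. Its argument "series" is a list of rows, each a list of 6 numbers: the shift along the world's x, y, z scaled (see below), then the turn, a rotation vector about the world's x, y, z scaled (see below). A call has 1 to 20 rows; each row is the pose to reach, as a shift and turn from the pose commanded when the call began; what a row does not reach only later rows make up. The controller multiplies each number of a shift by 0.8 m and each number of a turn by 45 degrees. A row lasts 1/8 s, in which the tool goes at most 62.5 mm and 10.7 degrees, less where a joint would pass 70% of its speed; a pose out of reach is approached as far as the arm can. A call with a number of a shift or a turn outside -1 to 1 is refused whole. A call with a gripper value outside its range is refused whole. "jaw" is the opening, from 0 (shut) to 1 (fully open), set as the call begins (left out, the last holds). The fingers move at their own pace and stop on an object; "squeeze" is the grip in N (left out, the last holds). Time passes only in rows, so rows that repeat a pose let the fingers close. It gives the time, the measured TCP pose, the force, the opening and the grip force at its end, in the units of the state.
- ctrl.get_state(): the state, without advancing time (a new reading comes with each control period).
- ctrl.read_camera(name): name is "scene" or "top"; returns the picture (480x640x3 uint8, red, green, blue); there is no depth.
- ctrl.get_calibration(name): a dict with "fx", "fy", "cx", "cy" (pixels), "xyz" and "orientation" of the camera in the world. Camera axes: x right, y up, looking along -z (the intrinsics and any distortion apply to the point x, -y, -z); pixel columns grow to the right and rows downward; lengths in m; the calibration is good to about 2 mm. A picture is of the moment at which its call begins. get_calibration takes no time and is no camera call.
- ctrl.sign_off(): hands the job in; it is judged then, once.
Trained networks look in the newest picture that a camera, given by its name, has taken for a name from the list of things; names that differ only in an ending like _2 or _b are one class to them, and where a whole thing is asked for, a point or a joint stands for the part that bears it (a point fixed in the world has none). Each returns a list of dicts, best first, with "p" (0 to 1); they miss things now and then, are a little off and sometimes report something else, mostly with a low value. They report only what shows in the picture. A call takes as long as a camera call. They do not tell look-alikes from the thing itself.
- ctrl.boxes_of(thing, camera): "xy" ([column, row] as shares, 0 to 1, of the picture: columns of its width, rows of its height, amid what is visible of it).
- ctrl.silhouettes(thing, camera): "pixels" (480x640 bool, what is visible of it) and "xy" ([column, row] as shares, 0 to 1, of the picture: columns of its width, rows of its height, amid what is visible of it).
The state is a dict: "time": time; "qpos": joint angles; "dq": joint speeds; "joint_efforts": joint torques, N m; "eef_pos": TCP position; "tcp_rot": TCP orientation; "contact_force": force on the tool from outside, world axes, zero at the start; "wrist_torque": the same for the moment, N m; "opening": opening from 0.0 (shut) to 1.0 (fully open); "finger_force": force on a finger pad.
Only numpy, scipy, OpenCV 4.12 (cv2) and the standard library are available. Lean on these libraries where they do the work, as an engineer would, in place of code of your own. Each camera call takes 0.05 s, during which the arm holds its last target. There are 200 camera calls.

TASK

Press the metal eject key on the beech dock with one fingertip and, with the other finger already standing in the sloping chute, stop the round clip tin as it pops out, before it slides off the front of the dock. Finish while still holding it: the tin lies flat in the chute, at least a finger's width down from its parked place, at rest against the finger. Never lift the tin, and leave everything else on the desk where it is.

Things in the scene. Friction and masses are not known exactly. Their poses are not given: they have to be found in the camera images.
- dock: fixed beech dock 262 mm long (x), 120 mm wide, up to 110 mm high. Origin on the desk under the middle line of its chute; z up, x toward the high end, y toward the side with the eject key. The chute, open above and in front, is 70 mm wide between side walls 8 mm thick and 10 mm high; its slick floor falls along -x by 1 in 4, is 40 mm above the desk at x = 0 and ends at x = -105 mm, 14 mm up
- chute: fixed frame on the chute's floor under the middle of the parked tin, at dock x = 55, y = 0, 54 mm above the desk. Its x axis runs up the sloping floor, y is the dock's y, z is square to the floor. At its high end sits the sprung ejector, which pushes the tin with 1.6 N falling to 0.6 N over 60 mm; a loosed tin leaves the chute in well under half a second
- key_top (a point): centre of the top of the aluminium eject key, 40 mm (dock x) by 24 mm (dock y), at dock x = -30, y = +56 mm; 52 mm above the desk unpressed. The chute's middle line is 56 mm from it toward dock -y; there the chute's floor is 19.5 mm, and the wall between about 9 mm, below the unpressed key top. Two fingertips at one height, 56 mm apart, press the key and bar the chute at once
- eject_key (a joint): travel of the eject key straight down, 0 up, 0.009 m fully down. About 1.5 N starts it, 4.5 N holds it fully down; it springs back when let go. It lowers a steel catch in front of the parked tin, which lets go at about 0.006 m and rises again with the key
- tin: round steel clip tin with a bayonet lid, loose, 65 mm in diameter, 26 mm high, 60 to 130 g. Origin at the centre of its underside, z along its axis. It starts parked behind the catch at the high end of the chute, lying flat on the sloping floor; its centre is then at the origin of chute. Stopped by a finger beside the middle of the key, it has come about 40 mm
- clip_a: small rose-gold binder clip, 32 x 18 mm, 30 mm high, loose on the desk near the dock. Origin at its underside. Leave alone
- clip_b: another like it. Leave alone
- clip_block: loose beech block holding paper clips, 50 x 80 mm, 46 mm high, near the high end of the dock. Origin at its underside. Leave alone
- stone: river stone paperweight, 72 mm across, 30 mm high, loose beside the dock. Origin at its underside. Leave alone
- pen_pot: cobalt ceramic pen pot with pens, 80 mm across, 170 mm high with the pens, loose. Origin at its underside. Leave alone
- mug: white mug, 80 mm across, 90 mm high, loose. Origin at its underside. Leave alone
- stapler: stapler, 130 x 36 mm, 55 mm high, loose. Origin at its underside. Leave alone
Things that resemble listed ones, but are neither listed nor needed, are in the scene too. What is shaped like the tin but green or turquoise is not meant.

How it is judged:
By the outcome, as a careful person would: the job done as asked, in the order asked, and still so for the second after the job is handed in, while the arm keeps its last pose, push and grip.
It also fails if it takes over 29 s, if anything falls off the work surface, if the arm or the gripper's body presses on something with over 40 N, if the wrist force passes 120 N, or if a joint passes its speed limit or range.

## Working session

There is one attempt and no reset: what is moved stays moved. The work goes in short steps, Python scripts to look and compute and a tool call to move; the robot and the scene stay as the last step left them, time stands still between calls to the robot, and variables do not carry over. Pictures are saved under pics/ and viewed, at most 10 in all, crops included, and the job is handed in when it is done.

Besides the shell and the picture viewer there is one more tool, called by a JSON object that holds its "fn" and its "kwargs". apply_moves: Moves the arm, as the interface text tells. Shifts and turns lie within -1 to 1; 1 stands for 0.8 m of shift or 45 degrees of turn. Its arguments: {"type":"object","properties":{"series":{"type":"array"},"jaw":{"type":"number"},"squeeze":{"type":"number"}},"required":["series"]}

```bash
mkdir -p pics
cat > h.py <<'E'
import numpy as np, cv2
from scipy.spatial.transform import Rotation as R
from plant import ctrl
def cam(n):
    c=ctrl.get_calibration(n); return c
def project(n,P):
    c=cam(n); P=np.atleast_2d(P); q=R.from_quat(c["orientation"]).inv().apply(P-np.array(c["xyz"]))
    return np.c_[c["fx"]*q[:,0]/-q[:,2]+c["cx"], c["fy"]*-q[:,1]/-q[:,2]+c["cy"]]
def ray(n,uv,z):
    c=cam(n); d=R.from_quat(c["orientation"]).apply([(uv[0]-c["cx"])/c["fx"],-(uv[1]-c["cy"])/c["fy"],-1])
    o=np.array(c["xyz"]); return o+d*(z-o[2])/d[2]
def snap(n,f):
    im=ctrl.read_camera(n); cv2.imwrite(f"pics/{f}.png",im[:,:,::-1]); return im
E
python3 - <<'E'
from h import *
for n in("scene","top"):
    snap(n,n+"0"); print(ctrl.get_calibration(n))
    for t in("dock","key_top","tin"):
        for d in ctrl.silhouettes(t,n): print(n,t,round(d["p"],2),np.round(np.array(d["xy"])*[640,480]),d["pixels"].sum())
s=ctrl.get_state();print(s)
E
```

```text
{'fx': 490.90661549617494, 'fy': 490.90661549617494, 'cx': 311.2988368540351, 'cy': 241.8722910536442, 'xyz': array([ 1.40218935, -0.07221121,  0.938019  ]), 'orientation': array([0.27811057, 0.24869165, 0.63656162, 0.67497872])}
scene dock 0.79 [366. 250.] 3005
scene key_top 0.55 [381. 217.] 105
scene tin 0.96 [382. 329.] 692
scene tin 0.9 [412. 298.] 603
scene tin 0.81 [365. 232.] 357
scene tin 0.69 [441. 228.] 495
scene tin 0.58 [406. 214.] 481
{'fx': 568.3367592274778, 'fy': 568.3367592274778, 'cx': 319.3239146957755, 'cy': 251.472019652283, 'xyz': array([0.48892405, 0.02727253, 1.49163209]), 'orientation': array([ 0.01831772, -0.02716959, -0.70247414,  0.71095454])}
top dock 0.85 [270. 281.] 3403
top key_top 0.71 [247. 296.] 166
top key_top 0.17 [270. 264.] 517
top tin 0.97 [236. 205.] 514
top tin 0.92 [182. 289.] 484
top tin 0.81 [269. 176.] 513
top tin 0.62 [215. 312.] 494
top tin 0.57 [268. 264.] 533
{'time': 0.4, 'qpos': array([-1.37302142e+00,  2.86405475e-01,  1.57691262e+00, -8.65699716e-06,
        1.27862375e+00, -1.49967591e-01]), 'dq': array([-1.54638376e-03, -2.26583189e-03, -2.04184789e-03, -2.48812567e-05,
       -1.08927088e-04, -1.53490663e-03]), 'joint_efforts': array([ 3.63552567e-05, -4.05289757e+01, -2.92351609e+01, -1.07032831e-04,
        2.06990990e-03,  8.76664160e-06]), 'eef_pos': array([ 0.23004794, -0.63446853,  0.22903919]), 'tcp_rot': array([ 9.84922206e-01,  1.72997741e-01, -8.31680735e-06, -1.74449790e-04]), 'contact_force': array([-0.19733629,  0.13477015,  0.28261535]), 'wrist_torque': array([ 0.04019233,  0.00318689, -0.05682902]), 'finger_force': 0.0, 'opening': 1.0043328127979243}
```

View pics/scene0.png

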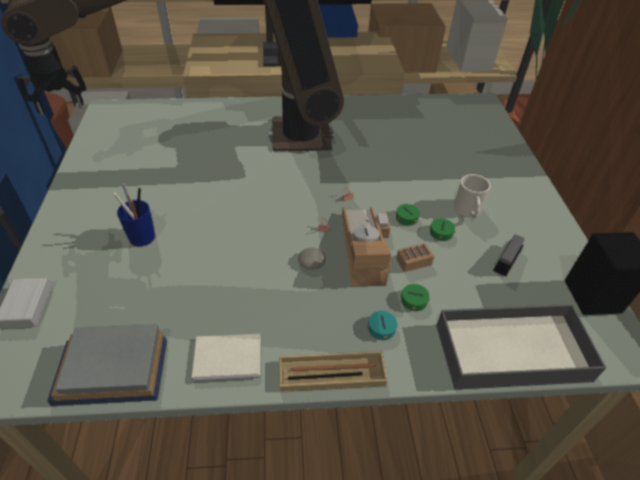

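View pics/top0.png

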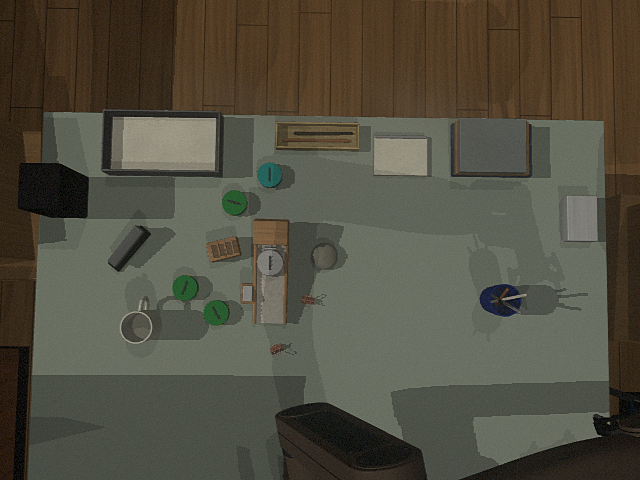

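The top view shows the dock at columns 253-288, rows 220-324, with its high end away from the robot. The key is at (247,293) on its left. There are five tin-shaped things in this view: green at (234,203), (185,288) and (216,312), turquoise at (269,176), and silver at (270,262). The silver one is the tin meant, because it is steel and parked in the dock's chute. Next I'll fit the dock pose and confirm it with an enlarged overlay crop.

```bash
cat > fit.py <<'E'
from h import *
from scipy.optimize import least_squares
def dockpts(p,L):
    c,s=np.cos(p[2]),np.sin(p[2]); L=np.atleast_2d(L)
    return np.c_[p[0]+c*L[:,0]-s*L[:,1], p[1]+s*L[:,0]+c*L[:,1], L[:,2]]
E
python3 - <<'E'
from fit import *
KEY=[-.03,.056,.052]; TIN=[.0487,0,.0792]
# corners seen: outer walls y=+-43mm, chute end x=-105 ; high end x=157
obs=[]; 
for n in("top","scene"):
    ctrl.read_camera(n)
    for t,L in(("key_top",KEY),("tin",TIN)):
        ds=ctrl.silhouettes(t,n)
        ref={"top":{"key_top":(247,293),"tin":(270,262)},"scene":{"key_top":(381,220),"tin":(365,232)}}[n][t]
        d=min(ds,key=lambda d:np.hypot(*(np.array(d["xy"])*[640,480]-ref)))
        r,c=np.nonzero(d["pixels"]); print(n,t,d["p"],c.mean(),r.mean(),c.min(),c.max(),r.min(),r.max())
        obs.append((n,L,(c.mean(),r.mean())))
    d=max(ctrl.silhouettes("dock",n),key=lambda d:d["p"]); cs,_=cv2.findContours(d["pixels"].astype(np.uint8),0,2)
    print(n,"dock",cv2.approxPolyDP(max(cs,key=len),3,True)[:,0].tolist())
f=lambda p:np.concatenate([project(n,dockpts(p,L))[0]-o for n,L,o in obs if n=="top" or True])
p0=[*ray("top",(270,280),.04)[:2],0]
s=least_squares(f,p0,loss="soft_l1"); print(s.x,f(s.x).round(1))
for n,(c0,r0) in(("top",(200,200)),("scene",(310,160))):
    im=cv2.imread(f"pics/{n}0.png"); k=5
    im=cv2.resize(im[r0:r0+120,c0:c0+ (160 if n=="scene" else 130)],None,fx=k,fy=k,interpolation=cv2.INTER_CUBIC)
    im=np.clip(im.astype(float)*1.5,0,255).astype(np.uint8)
    hgt=lambda x:.04+x/4
    for y in(-.043,-.035,.035,.043):
        q=project(n,dockpts(s.x,[[x,y,hgt(x)+.01] for x in(-.105,.09)])); q=((q-[c0,r0]+.5)*k).astype(int); cv2.line(im,*map(tuple,q.tolist()),(0,0,255),1)
    kk=project(n,dockpts(s.x,[[-.03+a*.02,.056+b*.012,.052] for a,b in((1,1),(1,-1),(-1,-1),(-1,1))])); cv2.polylines(im,[((kk-[c0,r0]+.5)*k).astype(int)],True,(255,0,0))
    kk=project(n,dockpts(s.x,[[.157,b,.11] for b in(-.043,.043)]+[[-.105,b,0] for b in(.043,-.043)]))
    for q in kk: cv2.circle(im,tuple(((q-[c0,r0]+.5)*k).astype(int).tolist()),4,(0,255,255),1)
    cv2.imwrite(f"pics/fit_{n}.png",im)
E
python3 -c "
import cv2,numpy as np
a=cv2.imread('pics/fit_top.png');b=cv2.imread('pics/fit_scene.png')
cv2.imwrite('pics/fit.png',cv2.resize(np.hstack([a,b]),None,fx=.55,fy=.55,interpolation=cv2.INTER_AREA))"
```

```text
top key_top 0.44 247.34246575342465 293.5821917808219 242 252 286 301
top tin 0.66 270.0978473581213 261.4755381604697 258 282 250 274
top dock [[255, 219], [253, 281], [241, 285], [241, 302], [252, 304], [254, 323], [284, 324], [289, 222]]Traceback (most recent call last):
  File "<stdin>", line 10, in <module>
ValueError: min() iterable argument is empty
[ WARN:0@0.005] global loadsave.cpp:275 findDecoder imread_('pics/fit_top.png'): can't open/read file: check file path/integrity
[ WARN:0@0.005] global loadsave.cpp:275 findDecoder imread_('pics/fit_scene.png'): can't open/read file: check file path/integrity
Traceback (most recent call last):
cv2.error: OpenCV(4.12.0) :-1: error: (-5:Bad argument) in function 'resize'
> Overload resolution failed:
>  - src data type = object is not supported
>  - Expected Ptr<cv::UMat> for argument 'src'
```

```bash
cat > fit1.py <<'E'
from fit import *
KEY=[-.03,.056,.052]; TIN=[.0487,0,.0792]
obs=[("top",KEY,(247.3,293.6)),("top",TIN,(270.1,261.5)),("scene",KEY,(381,217)),
 ("top",[.157,.043,.11],(255,219)),("top",[.157,-.043,.11],(289.5,221)),("top",[-.105,.043,.024],(254,323.5)),("top",[-.105,-.043,.024],(286,324))]
f=lambda p:np.concatenate([project(n,dockpts(p,L))[0]-o for n,L,o in obs])
p0=[*ray("top",(270,280),.04)[:2],0]
s=least_squares(f,p0,loss="soft_l1"); print(s.x,f(s.x).round(1).reshape(-1,2).tolist())
out=[]
for n,(c0,r0) in(("top",(220,210)),("scene",(325,180))):
    im=cv2.imread(f"pics/{n}0.png"); k=6 if n=="scene" else 5
    im=cv2.resize(im[r0:r0+(100 if k==6 else 120),c0:c0+(66 if k==6 else 78)],None,fx=k,fy=k,interpolation=cv2.INTER_CUBIC)
    im=np.clip(im.astype(float)*1.5,0,255).astype(np.uint8)
    px=lambda L:((project(n,dockpts(s.x,L))-[c0,r0]+.5)*k).astype(int)
    for y in(-.043,-.035,.035,.043):
        q=px([[x,y,.05+x/4] for x in(-.105,.09)]); cv2.line(im,*map(tuple,q.tolist()),(0,0,255),1)
    cv2.polylines(im,[px([[-.03+a*.02,.056+b*.012,.052] for a,b in((1,1),(1,-1),(-1,-1),(-1,1))])],True,(255,0,0))
    t=np.linspace(0,6.28,40); cv2.polylines(im,[px(np.c_[.0487+.0325*.97*np.cos(t),.0325*np.sin(t),.0792+.0325*.2425*np.cos(t)])],True,(0,255,0))
    for q in px([[.157,b,.11] for b in(-.043,.043)]+[[-.105,b,0] for b in(.043,-.043)]): cv2.circle(im,tuple(q.tolist()),4,(0,255,255),1)
    out.append(im)
cv2.imwrite("pics/fit.png",np.hstack(out))
E
python3 fit1.py
```

```text
[ 0.50059081  0.13213394 -0.03224516] [[0.4, 0.3], [0.6, 1.7], [-0.3, -0.2], [-0.6, -1.4], [0.1, -1.8], [-1.5, -0.2], [0.1, 0.7]]
```

View pics/fit.png

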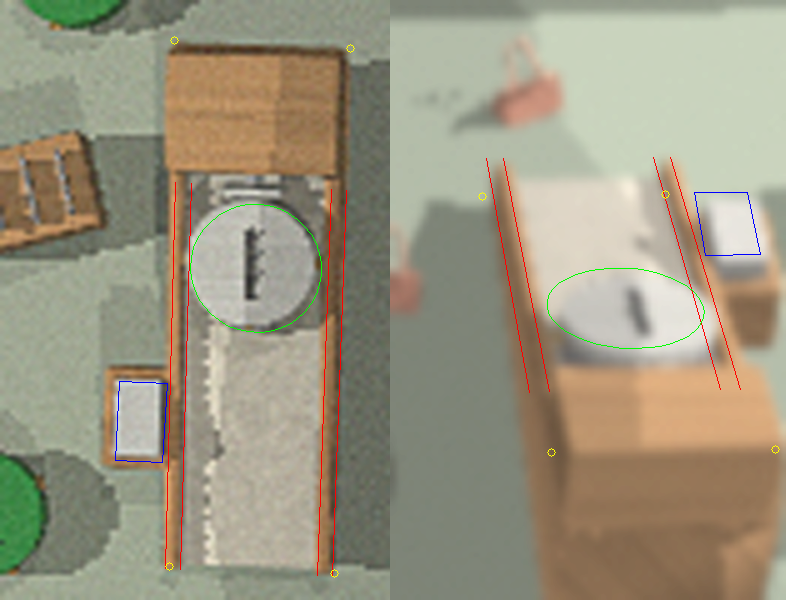

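The crop confirms it: the silver tin lies in the chute, centred at about (270.5,263) in the top view, with the key at (247,293). The high-end corners are bevelled, so I'll drop them, refit and plan the approach.

Run:
```python
from fit import *
KEY=[-.03,.056,.052]; TIN=[.0487,0,.0792]
obs=[("top",KEY,(247.5,293.7)),("top",TIN,(270.4,262.6)),("scene",KEY,(382.,217.8)),("top",[-.105,.043,.024],(253.2,322.7)),("top",[-.105,-.043,.024],(285.8,323.2)),
("top",[.06,.043,.065],(253.7,None)),("top",[.06,-.043,.065],(288.3,None))]
def f(p):
    r=[]
    for n,L,o in obs:
        q=project(n,dockpts(p,L))[0]; r+= [q[0]-o[0]]+([q[1]-o[1]] if o[1] else [])
    return np.array(r)
s=least_squares(f,[.5,.13,0]); p=s.x; print(p,f(p).round(1))
key=dockpts(p,KEY)[0]; ch=dockpts(p,[-.03,0,.052])[0]; print("key",key,"chute",ch,"mid",(key+ch)/2, "yawdeg",np.degrees(p[2]))
print("key by top only",ray("top",(247.4,293.6),.052))
print("nose",ctrl.nose_length)
st=ctrl.get_state(); print(st["eef_pos"],R.from_quat(st["tcp_rot"]).as_matrix().round(3).tolist())
for n,c in(("pen_pot",.17),("mug",.09)):
    for d in ctrl.boxes_of(n,"top")[:1]: print(n,ray("top",np.array(d["xy"])*[640,480],c).round(3))
```

```text
[ 0.50290183  0.13299323 -0.02357369] [ 0.  -0.6 -0.2 -0.3 -1.  -0.6 -0.6 -0.2  0.3  0.5 -0.  -0.4]
key [0.47423017 0.18968481 0.052     ] chute [0.47291017 0.13370037 0.052     ] mid [0.47357017 0.16169259 0.052     ] yawdeg -1.3506732306635683
key by top only [0.4730631  0.18996359 0.052     ]
nose 0.019
[ 0.23005298 -0.63458499  0.2292493 ] [[0.94, 0.341, -0.0], [0.341, -0.94, -0.0], [-0.0, 0.0, -1.0]]
pen_pot [ 0.47 -0.41  0.17]
mug [0.389 0.438 0.09 ]
```

{"fn": "apply_moves", "kwargs": {"series": [[0.3,0.606,0.09,0,0,-0.24],[0.3,0.606,0.09,0,0,-0.24],[0.3,0.606,0.09,0,0,-0.24],[0.3,0.606,0.09,0,0,-0.24],[0.3,0.606,0.09,0,0,-0.24],[0.3,0.606,0.09,0,0,-0.24],[0.3,0.606,0.09,0,0,-0.24],[0.3,0.606,0.09,0,0,-0.24],[0.3,0.606,0.09,0,0,-0.24],[0.305,0.995,0.0,0,0,-0.473],[0.305,0.995,0.0,0,0,-0.473],[0.305,0.995,0.0,0,0,-0.473],[0.305,0.995,0.0,0,0,-0.473],[0.305,0.995,0.0,0,0,-0.473],[0.305,0.995,0.0,0,0,-0.473],[0.305,0.995,0.0,0,0,-0.473],[0.305,0.995,0.0,0,0,-0.473],[0.305,0.995,-0.149,0,0,-0.473],[0.305,0.995,-0.149,0,0,-0.473],[0.305,0.995,-0.149,0,0,-0.473]], "jaw": 0.49, "squeeze": 40}}

```text
time: 3.3
eef_pos: [0.4707, 0.1595, 0.1059]
tcp_rot: [1.0, -0.013, -0.005, 0.001]
contact_force: [0.2, -0.6, -0.1]
opening: 0.494
finger_force: 0.0
```

Run:
```python
from fit import *
st=ctrl.get_state(); print(st["time"],st["eef_pos"],st["tcp_rot"],st["opening"])
a=snap("scene","s1"); b=snap("top","t1"); st=ctrl.get_state(); print(st["eef_pos"])
M=R.from_quat(st["tcp_rot"]).as_matrix(); T=st["eef_pos"]
out=[]
p=[.5029,.1330,-.0236]
for n,im,(c0,r0) in(("scene",a,(340,160)),("top",b,(215,240))):
    k=6; im=cv2.resize(im[r0:r0+95,c0:c0+65,::-1],None,fx=k,fy=k,interpolation=cv2.INTER_CUBIC)
    im=np.clip(im.astype(float)*1.6,0,255).astype(np.uint8)
    px=lambda P:((project(n,P)-[c0,r0]+.5)*k).astype(int)
    cv2.polylines(im,[px(dockpts(p,[[-.03+u*.02,.056+v*.012,.052] for u,v in((1,1),(1,-1),(-1,-1),(-1,1))]))],True,(255,0,0))
    for sg in(1,-1):
        for nose,col in((.019,(0,0,255)),(.012,(0,255,255))):
            L=[[u*.011,sg*.028+v*.007,nose] for u,v in((1,1),(1,-1),(-1,-1),(-1,1))]
            cv2.polylines(im,[px(T+np.array(L)@M.T)],True,col)
    out.append(im)
cv2.imwrite("pics/c1.png",np.hstack(out))
```

```text
3.3 [0.47065671 0.15947753 0.10586614] [ 9.99899543e-01 -1.31497767e-02 -5.22817275e-03  8.08291551e-04] 0.49418519757096624
[0.47540109 0.16057908 0.11168835]
```

View pics/c1.png

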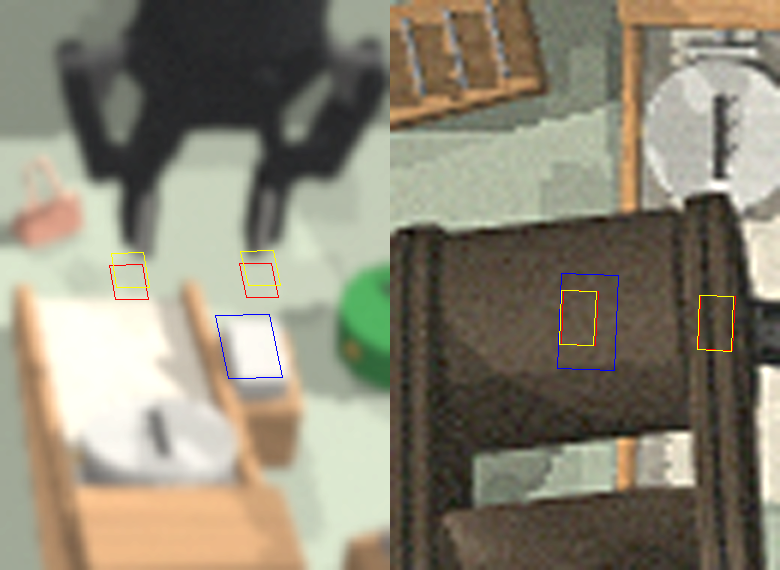

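The right fingertip (265,250 in the scene crop) lines up in y with the key (255,355), and the left one is over the chute. The tips may stand higher than nominal, so I'll go lower and check again.

{"fn": "apply_moves", "kwargs": {"series": [[-0.001,0.001,-0.025,0,0,0],[-0.001,0.001,-0.044,0,0,0],[-0.001,0.001,-0.044,0,0,0],[-0.001,0.001,-0.044,0,0,0]]}}

```text
time: 3.9
eef_pos: [0.4742, 0.1623, 0.0761]
tcp_rot: [1.0, -0.012, 0.001, -0.0]
contact_force: [-0.5, -0.1, 0.9]
opening: 0.491
finger_force: 0.0
```

Run:
```python
from fit import *
a=snap("scene","s2"); b=snap("top","t2"); st=ctrl.get_state(); print(st["time"],st["eef_pos"],st["contact_force"])
M=R.from_quat(st["tcp_rot"]).as_matrix(); T=st["eef_pos"]
p=[.5029,.1330,-.0236]; n="scene"; c0,r0=345,175
k=9; im=cv2.resize(a[r0:r0+65,c0:c0+65,::-1],None,fx=k,fy=k,interpolation=cv2.INTER_CUBIC)
im=np.clip(im.astype(float)*2.2,0,255).astype(np.uint8)
off=np.array([1,1.4])
px=lambda P:((project(n,P)+off-[c0,r0]+.5)*k).astype(int)
cv2.polylines(im,[px(dockpts(p,[[-.03+u*.02,.056+v*.012,.052] for u,v in((1,1),(1,-1),(-1,-1),(-1,1))]))],True,(255,0,0))
for sg in(1,-1):
    for nose,col in((.019,(0,0,255)),(.009,(0,255,255))):
        L=[[u*.011,sg*.028+v*.007,nose] for u,v in((1,1),(1,-1),(-1,-1),(-1,1))]
        cv2.polylines(im,[px(T+np.array(L)@M.T)],True,col)
cv2.imwrite("pics/c2.png",im)
```

```text
4.0 [0.47408033 0.1623599  0.07590422] [ 0.01020593 -0.6382719   0.35857106]
```

View pics/c2.png

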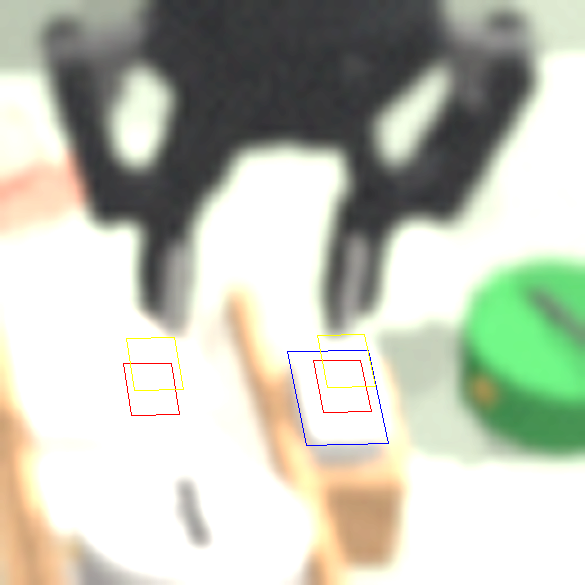

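{"fn": "apply_moves", "kwargs": {"series": [[0,0,-0.005,0,0,0],[0,0,-0.005,0,0,0],[0,0,-0.005,0,0,0]]}}

```text
time: 4.38
eef_pos: [0.4733, 0.1622, 0.0708]
tcp_rot: [1.0, -0.012, -0.0, 0.0]
contact_force: [0.5, 0.2, -0.3]
opening: 0.488
finger_force: 0.0
```

{"fn": "apply_moves", "kwargs": {"series": [[0,0,-0.004,0,0,0],[0,0,-0.004,0,0,0],[0,0,-0.004,0,0,0]]}}

```text
time: 4.75
eef_pos: [0.4733, 0.1622, 0.0676]
tcp_rot: [1.0, -0.012, -0.0, -0.0]
contact_force: [-0.5, -0.4, -0.5]
opening: 0.491
finger_force: 0.0
```

{"fn": "apply_moves", "kwargs": {"series": [[0,0,-0.004,0,0,0],[0,0,-0.004,0,0,0],[0,0,-0.004,0,0,0]]}}

```text
time: 5.12
eef_pos: [0.4733, 0.1622, 0.0644]
tcp_rot: [1.0, -0.012, -0.0, 0.0]
contact_force: [0.4, 0.1, 0.5]
opening: 0.49
finger_force: 0.0
```

Run:
```python
from fit import *
a=snap("scene","s3"); st=ctrl.get_state(); print(st["time"],st["eef_pos"],st["contact_force"],st["wrist_torque"])
c0,r0=345,175;k=9; im=cv2.resize(a[r0:r0+65,c0:c0+65,::-1],None,fx=k,fy=k,interpolation=cv2.INTER_CUBIC)
im=np.clip(255*(im/255.)**.6,0,255).astype(np.uint8)
cv2.imwrite("pics/c3.png",im)
```

```text
5.175 [0.47333415 0.16223092 0.06445026] [ 0.19667569 -0.51896293  0.97008302] [-0.02896797 -0.04365016 -0.06016766]
```

View pics/c3.png

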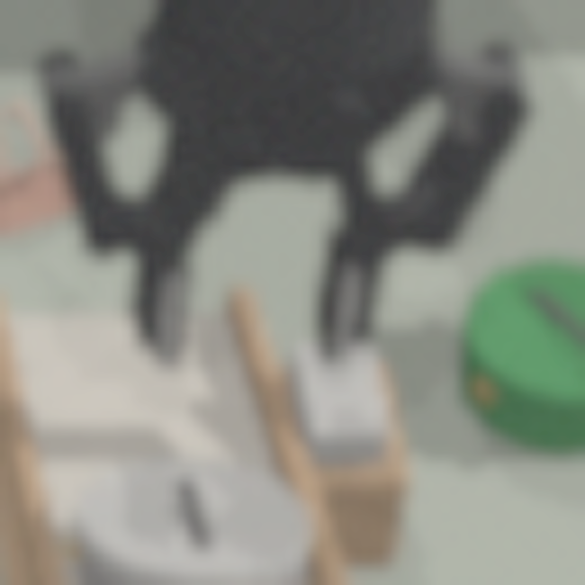

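The tip is at (350,355), near the key's rear edge, and there is no contact yet. Going lower will show where contact happens.

{"fn": "apply_moves", "kwargs": {"series": [[0,0,-0.003,0,0,0],[0,0,-0.003,0,0,0],[0,0,-0.003,0,0,0]]}}

```text
time: 5.55
eef_pos: [0.4733, 0.1622, 0.062]
tcp_rot: [1.0, -0.012, -0.0, -0.0]
contact_force: [-0.1, -0.5, -0.8]
opening: 0.486
finger_force: 0.0
```

{"fn": "apply_moves", "kwargs": {"series": [[0,0,-0.003,0,0,0],[0,0,-0.003,0,0,0],[0,0,-0.003,0,0,0]]}}

```text
time: 5.92
eef_pos: [0.4732, 0.1622, 0.0596]
tcp_rot: [1.0, -0.012, -0.0, -0.0]
contact_force: [-0.3, -0.6, -0.1]
opening: 0.488
finger_force: 0.0
```

{"fn": "apply_moves", "kwargs": {"series": [[0,0,-0.003,0,0,0],[0,0,-0.003,0,0,0],[0,0,-0.003,0,0,0]]}}

```text
time: 6.3
eef_pos: [0.4733, 0.1622, 0.0572]
tcp_rot: [1.0, -0.012, -0.0, 0.0]
contact_force: [-1.5, 1.1, -0.4]
opening: 0.491
finger_force: 0.0
```

Run:
```python
from fit import *
F=[]
for i in range(3):
    a=ctrl.read_camera("scene"); st=ctrl.get_state(); F.append(np.r_[st["contact_force"],st["wrist_torque"]])
print(st["time"],st["eef_pos"],np.mean(F,0).round(2))
c0,r0=345,175;k=9; im=cv2.resize(a[r0:r0+65,c0:c0+65,::-1],None,fx=k,fy=k,interpolation=cv2.INTER_CUBIC)
im=np.clip(255*(im/255.)**.6,0,255).astype(np.uint8)
cv2.imwrite("pics/c4.png",im)
```

```text
6.45 [0.47334416 0.16224831 0.05728703] [-0.42 -0.46  0.26 -0.01  0.01 -0.  ]
```

View pics/c4.png

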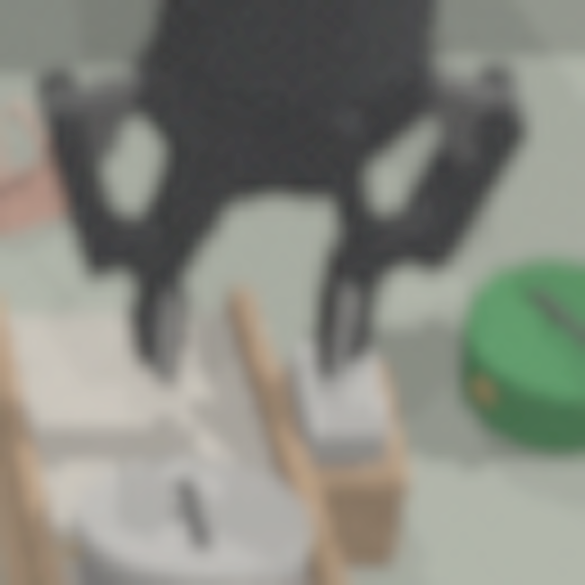

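The tip is at (345,375), still above the key and in line with it. Continuing down in small steps.

{"fn": "apply_moves", "kwargs": {"series": [[0,0,-0.003,0,0,0],[0,0,-0.003,0,0,0],[0,0,-0.003,0,0,0]]}}

```text
time: 6.82
eef_pos: [0.4732, 0.1622, 0.0548]
tcp_rot: [1.0, -0.012, -0.0, 0.0]
contact_force: [-0.1, -0.7, -0.4]
opening: 0.49
finger_force: 0.0
```

{"fn": "apply_moves", "kwargs": {"series": [[0,0,-0.003,0,0,0],[0,0,-0.003,0,0,0],[0,0,-0.003,0,0,0]]}}

```text
time: 7.2
eef_pos: [0.4733, 0.1622, 0.0524]
tcp_rot: [1.0, -0.012, -0.0, 0.0]
contact_force: [-0.3, -0.5, -0.2]
opening: 0.491
finger_force: 0.0
```

{"fn": "apply_moves", "kwargs": {"series": [[0,0,-0.003,0,0,0],[0,0,-0.003,0,0,0],[0,0,-0.003,0,0,0]]}}

```text
time: 7.58
eef_pos: [0.4732, 0.1622, 0.05]
tcp_rot: [1.0, -0.012, -0.0, 0.0]
contact_force: [-0.0, -0.5, -0.2]
opening: 0.49
finger_force: 0.0
```

Run:
```python
from fit import *
F=[]
for i in range(3):
    a=ctrl.read_camera("scene"); st=ctrl.get_state(); F.append(np.r_[st["contact_force"],st["wrist_torque"]])
print(st["time"],st["eef_pos"],np.mean(F,0).round(2))
c0,r0=345,175;k=9; im=cv2.resize(a[r0:r0+65,c0:c0+65,::-1],None,fx=k,fy=k,interpolation=cv2.INTER_CUBIC)
im=np.clip(255*(im/255.)**.6,0,255).astype(np.uint8)
cv2.imwrite("pics/c5.png",im)
```

```text
7.725 [0.47334838 0.16225629 0.05008181] [ 0.29 -0.02  0.03 -0.01  0.02 -0.01]
```

View pics/c5.png

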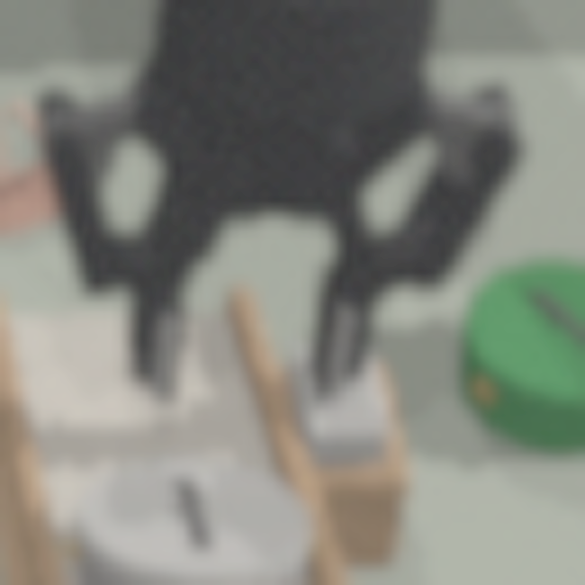

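The tip is at (340,393), centred over the key face (300-385 wide), and the other finger is over mid-chute at (160,393). Continuing down until contact.

{"fn": "apply_moves", "kwargs": {"series": [[0,0,-0.003,0,0,0],[0,0,-0.003,0,0,0],[0,0,-0.003,0,0,0]]}}

```text
time: 8.1
eef_pos: [0.4733, 0.1623, 0.0476]
tcp_rot: [1.0, -0.012, 0.0, -0.0]
contact_force: [0.3, -0.2, 0.4]
opening: 0.494
finger_force: 0.2
```

{"fn": "apply_moves", "kwargs": {"series": [[0,0,-0.003,0,0,0],[0,0,-0.003,0,0,0],[0,0,-0.003,0,0,0]]}}

```text
time: 8.48
eef_pos: [0.4734, 0.1622, 0.0453]
tcp_rot: [1.0, -0.012, 0.0, -0.0]
contact_force: [-0.0, -0.2, 0.8]
opening: 0.495
finger_force: 0.6
```

{"fn": "apply_moves", "kwargs": {"series": [[0,0,-0.003,0,0,0],[0,0,-0.003,0,0,0],[0,0,-0.003,0,0,0]]}}

```text
time: 8.85
eef_pos: [0.4734, 0.1623, 0.0429]
tcp_rot: [1.0, -0.012, 0.0, -0.0]
contact_force: [0.1, -0.1, 1.5]
opening: 0.49
finger_force: 1.0
```

```bash
cat > chk.py <<'E'
from fit import *
F=[]
for i in range(3):
    a=ctrl.read_camera("scene"); st=ctrl.get_state(); F.append(np.r_[st["contact_force"],st["wrist_torque"],st["finger_force"],st["opening"]])
print(st["time"],st["eef_pos"],np.mean(F,0).round(3))
for d in ctrl.silhouettes("tin","scene"):
    c=np.array(d["xy"])*[640,480]
    if abs(c[0]-365)<14 and 190<c[1]<260: print("tin",d["p"],c)
E
python3 chk.py
```

```text
9.0 [0.47340037 0.16225931 0.04287943] [-0.372  0.095  1.984  0.043 -0.054  0.016  1.016  0.488]
tin 0.81 [364.928 233.808]
```

Contact: 2 N upward, with the moment matching a push on the key-side finger. The tin is still parked. Now press through and hold.

{"fn": "apply_moves", "kwargs": {"series": [[0,0,-0.003,0,0,0],[0,0,-0.006,0,0,0],[0,0,-0.0085,0,0,0],[0,0,-0.0095,0,0,0],[0,0,-0.0095,0,0,0],[0,0,-0.0095,0,0,0],[0,0,-0.0095,0,0,0],[0,0,-0.0095,0,0,0]]}}

```text
time: 10.05
eef_pos: [0.4734, 0.1624, 0.0387]
tcp_rot: [1.0, -0.011, -0.001, 0.0]
contact_force: [-10.9, -3.0, 25.2]
opening: 0.487
finger_force: 13.4
```

```bash
python3 chk.py
python3 - <<'E'
from fit import *
a=ctrl.read_camera("scene"); b=ctrl.read_camera("top")
f=lambda a,c0,r0,k,w,h:np.clip(255*(cv2.resize(a[r0:r0+h,c0:c0+w,::-1],None,fx=k,fy=k,interpolation=cv2.INTER_CUBIC)/255.)**.6,0,255).astype(np.uint8)
cv2.imwrite("pics/c6.png",np.hstack([f(a,335,180,6,65,95),f(b,215,210,6,65,95)]))
E
```

```text
10.2 [0.47341558 0.16242292 0.03867364] [-10.954  -3.104  25.539   0.036   1.797   0.116  13.383   0.49 ]
tin 0.78 [362.368 224.208]
```

View pics/c6.png

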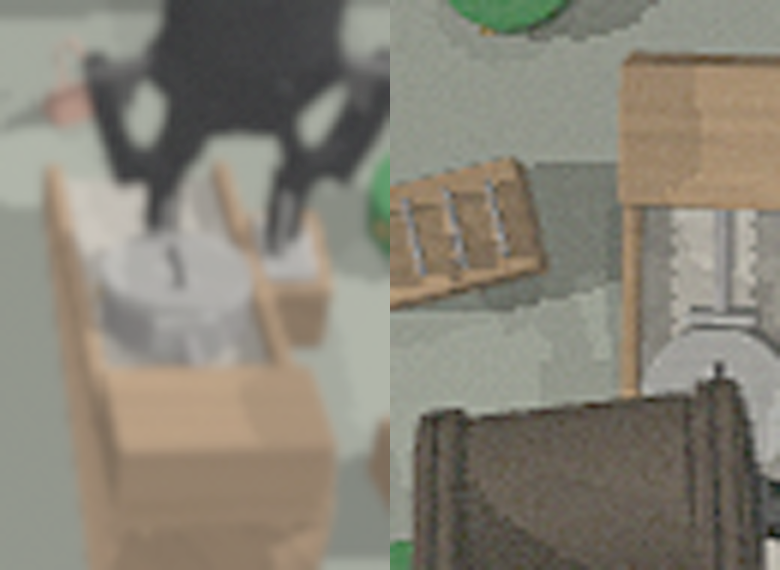

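The tin was let go and stopped against the finger: its rear edge in the top view moved from row 250 to 265, about 37 mm. The key is bottomed with an excess 25 N, so I'll ease off about 2.5 mm of command. The key will stay down and the tin held.

{"fn": "apply_moves", "kwargs": {"series": [[0,0,0.001,0,0,0],[0,0,0.002,0,0,0],[0,0,0.003,0,0,0],[0,0,0.003,0,0,0],[0,0,0.003,0,0,0]]}}

```text
time: 10.98
eef_pos: [0.4733, 0.1623, 0.0389]
tcp_rot: [1.0, -0.012, -0.001, -0.0]
contact_force: [-3.7, -1.1, 13.3]
opening: 0.488
finger_force: 7.1
```

```bash
python3 chk.py
python3 - <<'E'
from fit import *
a=ctrl.read_camera("scene"); b=ctrl.read_camera("top"); p=[.5029,.1330,-.0236]; out=[]
for n,im,c0,r0,k,w,h,off in(("scene",a,340,195,9,48,60,(1,1.4)),("top",b,250,240,9,38,60,(0,0))):
    im=np.clip(255*(cv2.resize(im[r0:r0+h,c0:c0+w,::-1],None,fx=k,fy=k,interpolation=cv2.INTER_CUBIC)/255.)**.6,0,255).astype(np.uint8)
    t=np.linspace(0,6.28,50)
    for zz,col in((0,(0,255,0)),(.026,(0,0,255))):
        s=-.040+.0325*np.cos(t); P=np.c_[.055+.970*s-.2425*zz,.0325*np.sin(t),.054+.2425*s+.970*zz]
        cv2.polylines(im,[((project(n,dockpts(p,P))+off-[c0,r0]+.5)*k).astype(int)],True,col)
    out.append(im)
cv2.imwrite("pics/c7.png",np.hstack(out))
E
```

```text
11.125 [0.47332078 0.16233111 0.0389674 ] [-4.266 -1.61  12.622  0.108  0.776  0.023  7.091  0.491]
tin 0.82 [363.008 227.184]
```

View pics/c7.png

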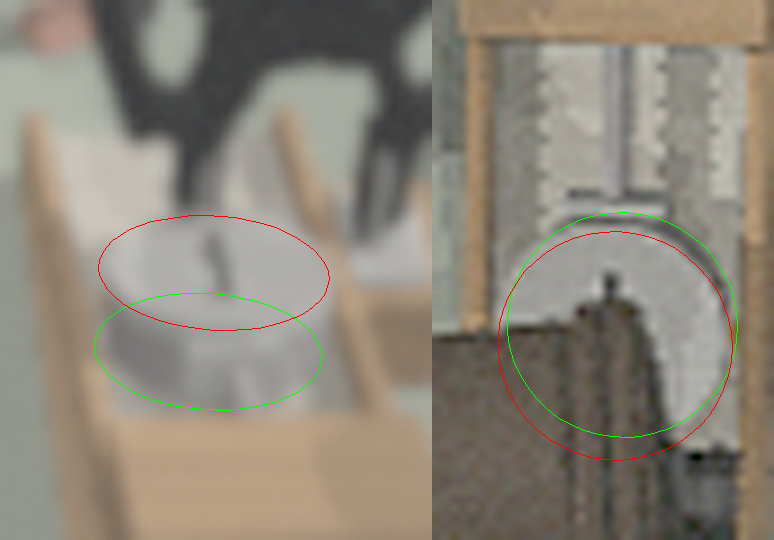

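The tin matches the model ellipses about 38 mm down the chute. It lies flat, with the finger in front of it and the key held down at about 12 N. Handing in.

```bash
python3 -c "from plant import ctrl; print(ctrl.sign_off())"
```

```text
the job is handed in; nothing more can be done
None
```

Job handed in at about 11 s of the 29 s: the eject key is held down and the tin lies flat in the chute, about 38 mm down from its parked place, stopped by the other finger; nothing else was touched as far as the pictures and forces show.

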